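Brush out the process beaker and bring the rinse arm down

TASK

Take the long brush from its fork and scrub the inside wall of the beaker with two full strokes, each from the bottom up until the upper half of the bristles stands above the rim, with the bristles pressed lightly against the wall. Then hang the brush back in its fork as it was, let go of it, and only then push the raised rinse arm fully down over the beaker. Be gentle: the beaker must stay standing in its place, and the wafer cassette, wafer carrier and wafer canister must be left alone.

Things in the scene. Friction and masses are not known exactly. Their poses are not given: they have to be found in the camera images.
- brush: Long brush hanging upright in the rack's fork, 211 mm long. Origin at its lower end (tip) on the axis; z runs up to the handle. Heights above the tip: round light grey bristle head, 48 mm diameter, 0 to 60 mm; steel stem, 8 mm diameter, to 125; round collar, 40 mm diameter, 125 to 131; straight square grey handle, 20 x 20 mm (sides along its x and y), 131 to 211. About 120 g.
- brush_tip (a point): Centre of the lower end of the brush (its origin). The bristle head around it yields sideways by up to 14 mm on soft springs, about 0.2 N per mm, and reaches down to this point.
- brush_collar (a point): Centre of the underside of the brush's collar, 125 mm above the tip on the axis.
- rack: Brush rack, fixed: steel foot 130 x 110 x 12 mm, post 22 mm thick at x = +60 mm, and on it a level aluminium fork: two prongs along x, 13 mm wide, 12 mm thick, tops at height 145 mm, gap 20 mm, open at the -x end (flared tips at x = -45 mm), closed at x = +40 mm. The brush's stem stands in the gap, its collar lies on the prongs. Origin: on the bench below the place where the brush hangs.
- rack_seat (a point): Midway between the prongs at the height of their tops, 145 mm above the rack's origin: where the middle of the collar's underside rests. Axes as the rack's. The bristle head does not pass the gap: lift the collar clear and move the stem out, and later in, through the gap's open -x end.
- beaker: Thick-walled open white plastic beaker, 90 mm outer diameter, 100 mm high, wall 8 mm (bore 74 mm), floor 10 mm thick. Loose, about 0.65 kg, standing on the station's base between eight 10 mm high studs. Origin: centre of its underside; z up.
- station: Rinse station fixed to the bench: steel base 130 mm (x) x 250 mm (y), 12 mm thick, origin at the middle of its underside. The beaker stands at y = -60 mm in the station's frame; an aluminium post 28 mm thick stands at y = +75 mm, with a fork-shaped head up to 160 mm high that carries the rinse arm.
- rinse_arm (a joint): Angle of the rinse arm in rad: 0 = fully down (level, reaching from the post along the station's -y over the beaker, nozzle above the mouth), growing as the tip rises; 1.5 = nearly upright beside the post. Stiff hinge, stays where it is left; a push of about 2 N at the tip moves it.
- rinse_pivot (a point): Hinge axis of the rinse arm, 148 mm above the bench at y = +75 mm in the station's frame; the axis runs along the station's x.
- rinse_pad (a point): Centre of the upper face of the black press pad (36 x 40 mm) at the arm's tip, 135 mm along the arm from the pivot, 6 mm above its centre line. The arm is a steel bar 16 mm wide, 10 mm thick; a nozzle 28 mm across reaches 34 mm below the centre line there. With the arm up, the pad's upper face looks away from the beaker, to the station's +y.
- cassette: Bystander: open aluminium wafer cassette, 150 x 146 x 130 mm, loose. Origin: centre of underside.
- carrier: Bystander: milky lidded plastic wafer carrier, 152 x 152 x 125 mm, loose. Origin: centre of underside.
- canister: Bystander: flat round milky plastic wafer canister, 90 mm diameter, 46 mm high, loose. Origin: centre of underside.
There are look-alikes about, which are no part of the job. Leave any blue look-alike of the rack alone. Of the things that look like the brush, the larger one is meant.

How it is judged:
By the outcome, as a careful person would: the job done as asked, in the order asked, and still so for the second after the job is handed in, with the robot touching nothing.
It also fails if it takes over 72 s, if anything falls off the work surface, if the arm or the gripper's body presses on something with over 40 N, if the wrist force passes 120 N, or if a joint passes its speed limit or range.

ROBOT

A 6-joint arm with a two-finger parallel gripper is mounted at the origin on the work surface. World frame = base frame: x ahead of the robot, y to its left, z up, the work surface at z = 0. Lengths are in m, angles in rad, forces in N, time in s.
With the tool pointing down it reaches from about 0.3 to 0.775 m from the base axis. Payload 14.6 kg.
Tool frame: the origin (TCP) lies at the very end of the fingers, on their centre line; the grasp point (between the pads) lies 19 mm behind it; z points along the fingers, y is the line along which they close (so a half turn about z gives the same grasp; the last joint's range is limited). The gripper opens to 94 mm and grips with 3 to 60 N. Pads are 16 mm wide; open, the fingers measure 119 mm over their backs; the gripper's body (75 mm by 177 mm) begins 78 mm behind the grasp point.
Start: joints at [1.268, 0.3, 1.521, -0, 1.321, -0.067], TCP at [0.128, 0.535, 0.18] pointing down, gripper open.
Joint ranges: [-3.03, 3.03], [-0.79, 2.21], [0.23, 2.52], [-1.04, 4.18], [0, 3.07], [-2.55, 2.55]. Speed limits (rad/s): [2.22, 2.22, 2.57, 3.14, 3.14, 3.14].

INTERFACE

Orientations are given as [roll, pitch, yaw] about the fixed x, y, z axes, in that order (R = Rz(yaw) Ry(pitch) Rx(roll)).
In Python, from station import ctrl gives the robot as it stands. The module is installed in compiled form; this text tells all that it offers.
- The arm moves only by the tool step_arm, never from a script. Its argument "deltas" is a list of rows, each an object with "dp": the shift along the tool's x, y, z scaled (see below), a list of three; "twist": the turn about the tool's z scaled (see below). In form: [{"dp": [tx, ty, tz], "twist": twist}, ...]. A call has 1 to 12 rows; each row shifts and turns the commanded pose from where the row before left it, along the tool's axes as they then stand; what a row does not reach is not made up. The controller multiplies each number of a shift by 0.04 m and each number of a turn by 4 degrees. A row lasts 1/10 s, in which the tool goes at most 50 mm and 8.59 degrees, less where a joint would pass 70% of its speed; a pose out of reach is approached as far as the arm can. A call with a number of a shift or a turn outside -1 to 1 is refused whole. A call with a gripper value outside its range is refused whole. "gripper" is the opening, from -1 (shut) to 1 (fully open), set as the call begins (left out, the last holds). The fingers move at their own pace and stop on an object; "squeeze" is the grip in N (left out, the last holds). Time passes only in rows, so rows that do not move let the fingers close. It gives the time, the measured TCP pose, the force, the opening and the grip force at its end, in the units of the state.
- ctrl.get_obs(): the state, without advancing time (a new reading comes with each control period).
- ctrl.camera(name): name is "scene" or "side" or "wrist"; returns (picture, depth): 400x640x3 uint8, red, green, blue; 400x640 float32, m along the optical axis (not along the pixel's ray), 0 where there is no reading.
- ctrl.get_calibration(name): a dict with "fx", "fy", "cx", "cy" (pixels), "world_to_cam" (4x4, takes a point from world to camera coordinates); the wrist camera has in their place "hand_eye" (4x4, takes a point from camera to tool coordinates, whose origin is the TCP and whose axes are the flange's). Camera axes: x right, y down, z forward; pixel columns grow to the right and rows downward; lengths in m; the calibration is good to about 2 mm. The wrist camera is an equidistant fisheye: a pixel r from the principal point sees the ray r / f radians off the axis. A picture is of the moment at which its call begins: read the wrist's pose just before it. get_calibration takes no time and is no camera call.
- ctrl.hand_in(): hands the job in; it is judged then, once.
Trained networks look in the newest picture that a camera, given by its name, has taken for a name from the list of things; names that differ only in an ending like _2 or _b are one class to them, and where a whole thing is asked for, a point or a joint stands for the part that bears it (a point fixed in the world has none). Each returns a list of dicts, best first, with "conf" (0 to 1); they miss things now and then, are a little off and sometimes report something else, mostly with a low value. They report only what shows in the picture. A call takes as long as a camera call. They do not tell look-alikes from the thing itself.
- ctrl.spot_in(camera, label): "rect" ([left, top, right, bottom] as shares, 0 to 1, of the picture: columns of its width, rows of its height, round what is visible of it).
- ctrl.cut_out(camera, label): "pixels" (400x640 bool, what is visible of it) and "rect" ([left, top, right, bottom] as shares, 0 to 1, of the picture: columns of its width, rows of its height, round what is visible of it).
The state is a dict: "time_s": time; "qpos": joint angles; "joint_vel": joint speeds; "tau": joint torques, N m; "ee_pos": TCP position; "eef_rot": TCP orientation; "force": force on the tool from outside, world axes, zero at the start; "moment": the same for the moment, N m; "grip_width": finger opening in m; "grip_force": force on a finger pad.
Only numpy, scipy, OpenCV 4.12 (cv2) and the standard library are available. Lean on these libraries where they do the work, as an engineer would, in place of code of your own. Each camera call takes 0.05 s, during which the arm holds its last target. There are 200 camera calls.

## Working session

There is one attempt and no reset: what is moved stays moved. The work goes in short steps, Python scripts to look and compute and a tool call to move; the robot and the scene stay as the last step left them, time stands still between calls to the robot, and variables do not carry over. Pictures are saved under pics/ and viewed, at most 10 in all, crops included, and the job is handed in when it is done.

Besides the shell and the picture viewer there is one more tool, called after "Request:" as name([rows], argument=value, ...), one row to a line, values as JSON. step_arm: Moves the arm, as the interface text tells. Its arguments: {"type":"object","properties":{"deltas":{"type":"array"},"gripper":{"type":"number"},"squeeze":{"type":"number"}},"required":["deltas"]}

```bash
mkdir -p pics
cat > h.py <<'E'
import numpy as np, cv2
from station import ctrl
def save(n,p): cv2.imwrite('pics/'+n,p[:,:,::-1])
def cloud(cam,d):
    c=ctrl.get_calibration(cam); v,u=np.mgrid[0:400,0:640]
    P=np.stack([(u-c['cx'])/c['fx']*d,(v-c['cy'])/c['fy']*d,d,np.ones_like(d)],-1)
    W=P@np.linalg.inv(np.array(c['world_to_cam'])).T
    W=W[...,:3]; W[d<=0]=np.nan; return W
E
python3 - <<'E'
from h import *
ims=[]
for c in('scene','side'):
    p,d=ctrl.camera(c); np.savez('/tmp/'+c,p=p,d=d); save(c+'0.png',p)
    W=cloud(c,d)
    for l in('brush','rack','beaker','station','rinse_arm','cassette','carrier','canister'):
        for r in ctrl.cut_out(c,l):
            if r['conf']<.3: continue
            m=r['pixels']; q=W[m]; q=q[~np.isnan(q[:,0])]
            x=np.array(r['rect'])*[640,400,640,400]
            print(c,l,round(r['conf'],2),x.astype(int),np.percentile(q,[3,50,97],axis=0).round(3).tolist() if len(q) else '')
print(ctrl.get_obs())
E
```

```text
scene brush 0.97 [217 193 248 259] [[0.448, -0.271, 0.012], [0.48, -0.256, 0.086], [0.496, -0.219, 0.231]]
scene brush 0.82 [273 192 291 233] [[0.512, -0.137, 0.002], [0.528, -0.126, 0.041], [0.54, -0.111, 0.141]]
scene rack 0.96 [210 205 275 284] [[0.432, -0.301, 0.004], [0.511, -0.258, 0.013], [0.552, -0.195, 0.146]]
scene rack 0.66 [316  73 365 189] [[0.46, 0.081, 0.002], [0.533, 0.228, 0.013], [0.622, 0.321, 0.283]]
scene rack 0.63 [200 300 281 374] [[0.571, -0.483, 0.008], [0.637, -0.432, 0.012], [0.692, -0.373, 0.146]]
scene rack 0.48 [219 194 246 258] [[0.458, -0.271, 0.024], [0.48, -0.257, 0.088], [0.495, -0.239, 0.231]]
scene beaker 0.86 [327 128 358 177] [[0.521, 0.105, 0.021], [0.562, 0.127, 0.079], [0.602, 0.189, 0.113]]
scene station 0.69 [319  67 371 187] [[0.452, 0.083, -0.001], [0.532, 0.229, 0.013], [0.623, 0.345, 0.283]]
scene rinse_arm 0.64 [346  69 360 102] [[0.512, 0.206, 0.165], [0.529, 0.228, 0.271], [0.545, 0.267, 0.294]]
scene rinse_arm 0.34 [219 194 247 259] [[0.457, -0.271, 0.022], [0.48, -0.257, 0.087], [0.495, -0.239, 0.231]]
scene cassette 0.78 [360 156 
[... 2094 characters left out ...]
9, 0.048]]
{'time_s': 0.9, 'qpos': array([ 1.26841530e+00,  2.99908438e-01,  1.52097090e+00, -3.78100115e-06,
        1.32070884e+00, -6.65924359e-02]), 'joint_vel': array([ 9.89215255e-04,  4.30990454e-04,  4.17302211e-05, -3.12642252e-04,
        1.73935456e-03, -3.88321308e-04]), 'tau': array([-1.05227875e-03, -5.31674230e+01, -3.52898884e+01,  7.07752677e-02,
        2.14027934e-02, -3.60693389e-05]), 'ee_pos': array([0.12848526, 0.53478172, 0.18015327]), 'eef_rot': array([3.14158843e+00, 3.95325772e-06, 2.90580500e+00]), 'force': array([ 0.26101717, -0.82449474, -0.57167413]), 'moment': array([-0.03344518,  0.03737323,  0.01785963]), 'grip_force': 0.0, 'grip_width': 0.09381414611284081}
```

```bash
ls pics
```

```text
scene0.png
side0.png
```

View picture.

Run:
```python
import cv2,numpy as np
a=cv2.imread('pics/scene0.png')[50:390,190:460]; b=cv2.imread('pics/side0.png')[90:345,150:490]
a=cv2.resize(a,(400,504),interpolation=3); b=cv2.resize(b,(400,300),interpolation=3)
o=np.zeros((504,800,3),np.uint8); o[:,:400]=a; o[:300,400:]=b
cv2.imwrite('pics/both.png',o)
```

```text
(no output)
```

View pics/both.png

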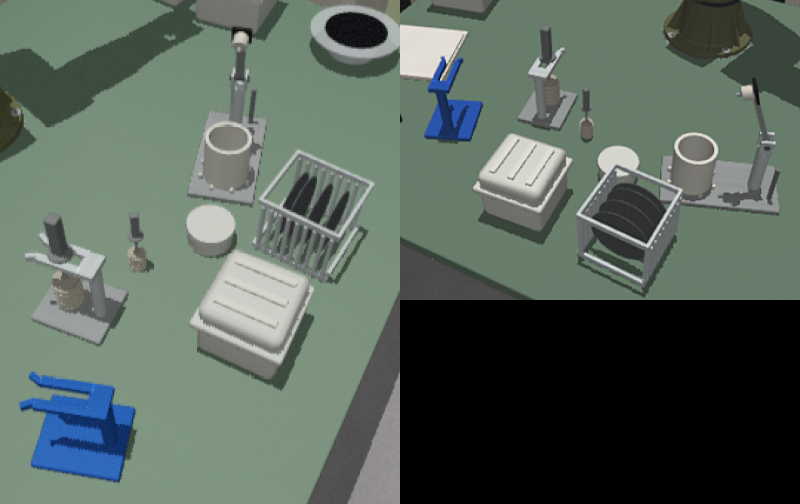

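Candidates for the brush: scene px (232,226) in the grey rack (about 210 mm tall) and (282,212), a smaller one standing free (about 140 mm). The larger one in the grey rack is meant. The blue rack at (240,337) is a look-alike. Now I'll confirm with a crop and fit the poses.

```bash
cat > fit.py <<'E'
from h import *
from scipy.optimize import least_squares
A=[]
for c in('scene','side'):
    z=np.load('/tmp/%s.npz'%c); A.append(cloud(c,z['d']).reshape(-1,3))
for n,A_ in(('scene',A[0]),('side',A[1]),('both',np.vstack(A))):
    A_=A_[~np.isnan(A_[:,0])]
    def box(x0,x1,y0,y1,z0,z1):
        q=A_; m=(q[:,0]>x0)&(q[:,0]<x1)&(q[:,1]>y0)&(q[:,1]<y1)&(q[:,2]>z0)&(q[:,2]<z1); return q[m]
    def rect(q,name):
        if len(q)<5: print(n,name,len(q)); return
        r=cv2.minAreaRect((q[:,:2]*1000).astype(np.float32)); print(n,name,len(q),np.round(r[0],1),np.round(r[1],1),round(r[2],2),'z',np.median(q[:,2]).round(4))
    rect(box(.40,.58,-.33,-.15,.007,.018),'rackfoot')
    rect(box(.40,.58,-.33,-.15,.138,.1475),'forktop')
    rect(box(.45,.52,-.29,-.21,.16,.222),'handle')
    rect(box(.45,.52,-.29,-.21,.226,.236),'handletop')
    rect(box(.42,.66,.06,.36,.007,.018),'base')
    q=box(.49,.63,.08,.22,.106,.118)
    f=least_squares(lambda p:np.clip(np.abs(np.hypot(q[:,0]-p[0],q[:,1]-p[1])-.041)-.004,0,None),[.562,.148],loss='soft_l1',f_scale=.002)
    print(n,'beaker rim',f.x.round(4),f.cost,len(q),np.median(q[:,2]))
    q=box(.49,.58,.18,.34,.16,.33); print(n,'arm',len(q),q.max(0).round(3),q.min(0).round(3))
    for k in range(160,300,20):
        s=q[(q[:,2]>k/1e3)&(q[:,2]<k/1e3+.02)]
        if len(s): print(k,np.percentile(s,[3,50,97],axis=0).round(3)[:,:2].tolist())
E
python3 fit.py
python3 -c "
import cv2
a=cv2.imread('pics/scene0.png')[180:300,200:310]
cv2.imwrite('pics/crop1.png',cv2.resize(a,None,fx=4.5,fy=4.5,interpolation=2))"
```

```text
scene rackfoot 1244 [ 489.  -246.5] [130.4 111. ] 8.03 z 0.0112
scene forktop 534 [ 480.7 -248.6] [117.5  51.8] 7.16 z 0.1441
scene handle 212 [ 477.8 -252.1] [25.6 15.1] 54.88 z 0.1925
scene handletop 71 [ 473.1 -249. ] [19.7 20.4] 11.95 z 0.2303
scene base 1110 [538.  206.5] [129.9 255.8] 18.93 z 0.0113
scene beaker rim [0.5585 0.1494] 2.7738491301135674e-05 241 0.1108184987895553
scene arm 305 [0.547 0.293 0.296] [0.498 0.2   0.16 ]
160 [[0.5, 0.261], [0.518, 0.266], [0.527, 0.285]]
180 [[0.513, 0.253], [0.52, 0.258], [0.528, 0.263]]
200 [[0.515, 0.246], [0.522, 0.252], [0.529, 0.261]]
220 [[0.518, 0.242], [0.529, 0.245], [0.533, 0.253]]
240 [[0.514, 0.208], [0.538, 0.221], [0.542, 0.248]]
260 [[0.513, 0.203], [0.538, 0.215], [0.546, 0.241]]
280 [[0.515, 0.212], [0.533, 0.226], [0.545, 0.235]]
side rackfoot 744 [ 489.8 -243. ] [136.7 111.3] 7.17 z 0.0105
side forktop 296 [ 482.5 -244.6] [119.8  48.4] 7.59 z 0.1434
side handle 174 [ 477.9 -242.1] [16.9 25.2] 48.14 z 0.1916
side handletop 38 [ 474.5 -246.7] [22.8 18. ] 16.09 z 0.2291
side base 2309 [539.1 208.4] [133.7 250. ] 18.83 
[... 603 characters left out ...]
[121.1  53.4] 7.59 z 0.1439
both handle 386 [ 474.9 -247.8] [22.  24.5] 2.8 z 0.1919
both handletop 109 [ 474.5 -248.1] [23.5 20.8] 16.09 z 0.2295
both base 3419 [539.4 207. ] [133.7 255.8] 18.75 z 0.011
both beaker rim [0.5591 0.1504] 6.543663382283802e-05 558 0.11031718055778356
both arm 704 [0.55  0.293 0.296] [0.498 0.2   0.16 ]
160 [[0.5, 0.261], [0.522, 0.271], [0.527, 0.287]]
180 [[0.511, 0.255], [0.524, 0.263], [0.528, 0.273]]
200 [[0.515, 0.247], [0.526, 0.256], [0.531, 0.265]]
220 [[0.519, 0.242], [0.53, 0.25], [0.533, 0.257]]
240 [[0.525, 0.214], [0.535, 0.244], [0.542, 0.25]]
260 [[0.515, 0.204], [0.541, 0.221], [0.547, 0.246]]
280 [[0.516, 0.215], [0.534, 0.227], [0.547, 0.239]]
```

View pics/crop1.png

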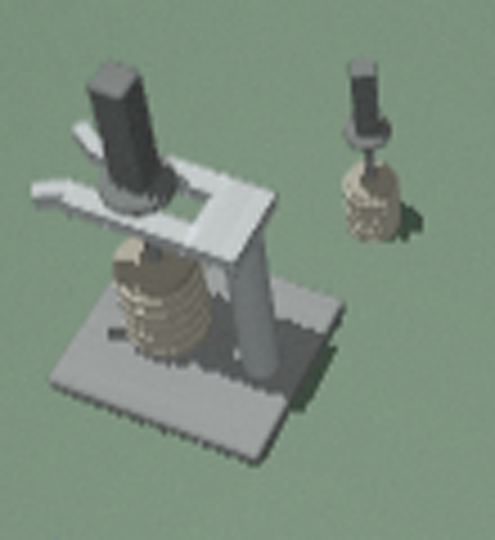

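The crop shows the large brush hanging in the grey rack (crop px ~(135,200)) and the small look-alike free on the right (~(370,160)). I'll lift and turn, then go above the brush.

Request:
step_arm([
  {"dp": [0, 0, -0.35], "twist": 1},
  {"dp": [0, 0, -0.35], "twist": 1},
  {"dp": [0, 0, -0.35], "twist": 1},
  {"dp": [0, 0, -0.35], "twist": 1},
  {"dp": [0, 0, -0.35], "twist": 1},
  {"dp": [0, 0, -0.35], "twist": 1},
  {"dp": [0, 0, -0.35], "twist": 1},
  {"dp": [0, 0, -0.35], "twist": 1},
  {"dp": [0, 0, -0.35], "twist": 1},
  {"dp": [0, 0, -0.35], "twist": 1},
  {"dp": [0, 0, -0.35], "twist": 1},
  {"dp": [0, 0, 0], "twist": 1},
], gripper=1)

```text
time_s: 2.1
ee_pos: [0.1286, 0.5352, 0.3361]
eef_rot: [3.14, -0.002, 2.065]
force: [0.4, 0.3, -0.5]
grip_width: 0.0937
grip_force: 0.0
```

Request:
step_arm([
  {"dp": [0, 0, 0], "twist": 1},
  {"dp": [0, 0, 0], "twist": 1},
  {"dp": [0, 0, 0], "twist": 1},
  {"dp": [0, 0, 0], "twist": 1},
  {"dp": [0, 0, 0], "twist": 1},
  {"dp": [0, 0, 0], "twist": 0.1},
  {"dp": [0, 0, 0], "twist": 0},
])

```text
time_s: 2.8
ee_pos: [0.1285, 0.5348, 0.3341]
eef_rot: [-3.142, -0.0, 1.714]
force: [0.3, 0.2, -0.3]
grip_width: 0.0938
grip_force: 0.0
```

Request:
step_arm([
  {"dp": [-0.858, 0.243, 0], "twist": 0},
  {"dp": [-0.858, 0.243, 0], "twist": 0},
  {"dp": [-0.858, 0.243, 0], "twist": 0},
  {"dp": [-0.858, 0.243, 0], "twist": 0},
  {"dp": [-0.858, 0.243, 0], "twist": 0},
  {"dp": [-0.858, 0.243, 0], "twist": 0},
  {"dp": [-0.858, 0.243, 0], "twist": 0},
  {"dp": [-0.858, 0.243, 0], "twist": 0},
  {"dp": [-0.858, 0.243, 0], "twist": 0},
  {"dp": [-0.858, 0.243, 0], "twist": 0},
  {"dp": [-0.858, 0.243, 0], "twist": 0},
  {"dp": [-0.858, 0.243, 0], "twist": 0},
])

```text
time_s: 4.0
ee_pos: [0.3022, 0.142, 0.3344]
eef_rot: [3.141, -0.0, 1.714]
force: [1.0, 0.9, -0.3]
grip_width: 0.094
grip_force: 0.0
```

Request:
step_arm([
  {"dp": [-0.858, 0.243, 0], "twist": 0},
  {"dp": [-0.858, 0.243, 0], "twist": 0},
  {"dp": [-0.858, 0.243, 0], "twist": 0},
  {"dp": [-0.858, 0.243, 0], "twist": 0},
  {"dp": [-0.858, 0.243, 0], "twist": 0},
  {"dp": [-0.858, 0.243, 0], "twist": 0},
  {"dp": [-0.858, 0.243, 0], "twist": 0},
  {"dp": [-0.858, 0.243, 0], "twist": 0},
  {"dp": [-0.858, 0.243, 0], "twist": 0},
  {"dp": [-0.858, 0.243, 0], "twist": 0},
  {"dp": [-0.858, 0.243, 0], "twist": 0},
  {"dp": [-0.858, 0.243, 0], "twist": 0},
])

```text
time_s: 5.2
ee_pos: [0.4757, -0.2494, 0.3341]
eef_rot: [3.141, 0.0, 1.714]
force: [-0.1, 0.8, 1.0]
grip_width: 0.0939
grip_force: 0.0
```

```bash
cat > wr.py <<'E'
from h import *
from scipy.spatial.transform import Rotation as Ro
def wrist(name):
    o=ctrl.get_obs(); p,d=ctrl.camera('wrist'); save(name,p)
    c=ctrl.get_calibration('wrist'); v,u=np.mgrid[0:400,0:640]
    a,b=(u-c['cx'])/c['fx'],(v-c['cy'])/c['fy']; r=np.hypot(a,b); k=np.where(r>1e-9,np.tan(np.minimum(r,1.5))/np.maximum(r,1e-9),1)
    P=np.stack([a*k*d,b*k*d,d,np.ones_like(d)],-1); P[d<=0]=np.nan
    T=np.eye(4); T[:3,:3]=Ro.from_euler('xyz',o['eef_rot']).as_matrix(); T[:3,3]=o['ee_pos']
    return o,p,(P@(T@np.array(c['hand_eye'])).T)[...,:3]
E
python3 - <<'E'
from wr import *
o,p,W=wrist('w1.png'); print(o['time_s'],o['ee_pos'],o['eef_rot'],o['force'])
q=W.reshape(-1,3)
for n,z0,z1,R in(('top',.226,.237,.06),('fork',.138,.149,.15),('foot',.006,.018,.15)):
    m=(np.hypot(q[:,0]-.475,q[:,1]+.248)<R)&(q[:,2]>z0)&(q[:,2]<z1); s=q[m]
    if len(s)>5: print(n,len(s),cv2.minAreaRect((s[:,:2]*1000).astype(np.float32)),np.median(s[:,2]),np.median(s,0))
E
```

```text
5.2 [ 0.47573371 -0.24936068  0.3341456 ] [3.14144301e+00 1.12224600e-04 1.71379682e+00] [-0.11248222  0.75938374  1.04476971]
top 363 ((470.8704528808594, -247.8177947998047), (18.67148780822754, 20.825786590576172), 7.779354572296143) 0.22935255116431819 [ 0.47086305 -0.24696036  0.22935255]
fork 1878 ((475.68011474609375, -196.53350830078125), (118.62488555908203, 162.5919189453125), 2.824759006500244) 0.14364919342616042 [ 0.50268277 -0.23750866  0.14364919]
foot 2234 ((479.1595458984375, -202.59881591796875), (131.30535888671875, 158.2821807861328), 10.274823188781738) 0.010688216149897678 [ 0.4867696  -0.21588961  0.01068822]
```

View pics/w1.png

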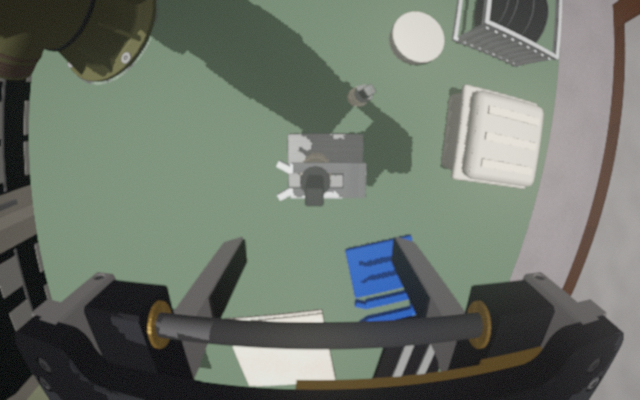

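The wrist picture shows the large brush at about (315,185), in its grey fork with the open end to the left, aligned with the fingers. Next I'll descend and grip.

Request:
step_arm([
  {"dp": [0.05, -0.07, 0], "twist": 0},
  {"dp": [0, 0, 0.7], "twist": 0},
  {"dp": [0, 0, 0.7], "twist": 0},
  {"dp": [0, 0, 0.7], "twist": 0},
  {"dp": [0, 0, 0.7], "twist": 0},
  {"dp": [0, 0, 0.7], "twist": 0},
  {"dp": [0, 0, 0.5], "twist": 0},
  {"dp": [0, 0, 0.2], "twist": 0},
  {"dp": [0, 0, 0], "twist": 0},
])

```text
time_s: 6.15
ee_pos: [0.472, -0.2456, 0.1661]
eef_rot: [-3.141, -0.001, 1.713]
force: [0.4, -0.5, -0.2]
grip_width: 0.0939
grip_force: 0.0
```

Request:
step_arm([
  {"dp": [0, 0, 0], "twist": 0},
  {"dp": [0, 0, 0], "twist": 0},
  {"dp": [0, 0, 0], "twist": 0},
  {"dp": [0, 0, 0], "twist": 0},
  {"dp": [0, 0, 0], "twist": 0},
  {"dp": [0, 0, 0], "twist": 0},
  {"dp": [0, 0, 0], "twist": 0},
  {"dp": [0, 0, 0], "twist": 0},
  {"dp": [0, 0, 0], "twist": 0},
  {"dp": [0, 0, 0], "twist": 0},
], gripper=-1, squeeze=25)

```text
time_s: 7.15
ee_pos: [0.4723, -0.2463, 0.1661]
eef_rot: [-3.141, -0.0, 1.712]
force: [0.2, 0.9, -1.3]
grip_width: 0.0198
grip_force: 25.0
```

Request:
step_arm([
  {"dp": [0, 0, -0.2], "twist": 0},
  {"dp": [0, 0, -0.25], "twist": 0},
  {"dp": [0, 0, -0.2], "twist": 0},
  {"dp": [0, 0, 0], "twist": 0},
  {"dp": [0, -0.2, 0], "twist": 0},
  {"dp": [0, -0.35, 0], "twist": 0},
  {"dp": [0, -0.45, 0], "twist": 0},
  {"dp": [0, -0.5, 0], "twist": 0},
  {"dp": [0, -0.5, 0], "twist": 0},
  {"dp": [0, -0.4, 0], "twist": 0},
  {"dp": [0, 0, 0], "twist": 0},
])

```text
time_s: 8.25
ee_pos: [0.3758, -0.26, 0.1922]
eef_rot: [-3.141, 0.0, 1.711]
force: [0.1, 0.5, -0.7]
grip_width: 0.0201
grip_force: 25.0
```

Run:
```python
from h import *
o=ctrl.get_obs();print(o['ee_pos'],o['eef_rot'])
ps=[ctrl.camera(c) for c in('scene','side')]
for c,(p,d) in zip(('scene','side'),ps):
    q=cloud(c,d).reshape(-1,3); e=o['ee_pos']
    for z0,z1 in((.04,.06),(.06,.08),(.08,.1)):
        m=(np.hypot(q[:,0]-e[0],q[:,1]-e[1])<.05)&(q[:,2]>z0)&(q[:,2]<z1); s=q[m]; print(c,z0,len(s),s[:,:2].min(0).round(4),s[:,:2].max(0).round(4))
    m=(np.hypot(q[:,0]-e[0],q[:,1]-e[1])<.03)&(q[:,2]>.02); s=q[m];print('zmin',np.percentile(s[:,2],[0,1,3]))
o=np.hstack([ps[0][0][170:310,180:320],ps[1][0][90:230,220:360]])
save('carry.png',cv2.resize(o,None,fx=2.8,fy=2.8))
```

```text
[ 0.37583087 -0.26004242  0.19218875] [-3.14148473e+00  6.54657894e-05  1.71064576e+00]
scene 0.04 67 [ 0.3667 -0.2858] [ 0.4026 -0.2466]
scene 0.06 100 [ 0.3675 -0.2863] [ 0.4023 -0.2468]
scene 0.08 103 [ 0.3574 -0.2859] [ 0.4027 -0.2386]
zmin [0.0426877  0.04993775 0.06185948]
side 0.04 63 [ 0.3671 -0.2757] [ 0.4048 -0.2365]
side 0.06 72 [ 0.3734 -0.2697] [ 0.4052 -0.2358]
side 0.08 63 [ 0.3599 -0.2793] [ 0.4028 -0.2351]
zmin [0.04303058 0.0479963  0.05093363]
```

View pics/carry.png

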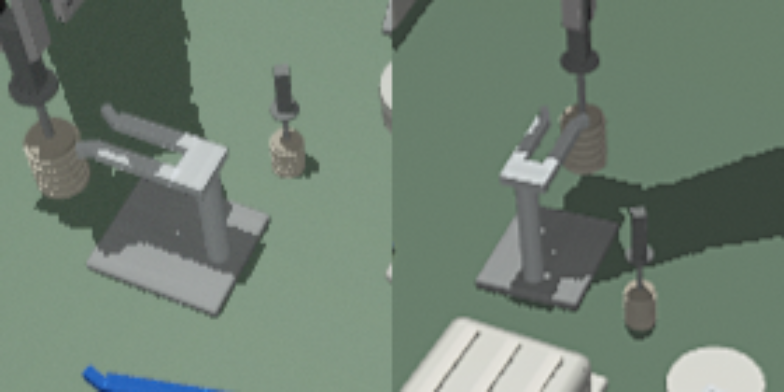

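The brush hangs upright in the gripper, clear of the fork (left view px ~(45,150)). Next I'll raise it, turn it and carry it over the beaker.

Request:
step_arm([
  {"dp": [0, 0, -0.625], "twist": -0.68},
  {"dp": [0, 0, -0.625], "twist": -0.68},
  {"dp": [0, 0, -0.625], "twist": -0.68},
  {"dp": [0, 0, -0.625], "twist": -0.68},
  {"dp": [0, 0, 0], "twist": 0},
])

```text
time_s: 8.85
ee_pos: [0.3786, -0.2602, 0.2949]
eef_rot: [3.139, 0.004, 1.904]
force: [0.1, 0.6, -0.9]
grip_width: 0.0202
grip_force: 25.0
```

Request:
step_arm([
  {"dp": [0.576, 0.541, 0], "twist": 0},
  {"dp": [0.576, 0.541, 0], "twist": 0},
  {"dp": [0.576, 0.541, 0], "twist": 0},
  {"dp": [0.576, 0.541, 0], "twist": 0},
  {"dp": [0.576, 0.541, 0], "twist": 0},
  {"dp": [0.576, 0.541, 0], "twist": 0},
  {"dp": [0.576, 0.541, 0], "twist": 0},
  {"dp": [0.576, 0.541, 0], "twist": 0},
  {"dp": [0.576, 0.541, 0], "twist": 0},
  {"dp": [0.576, 0.541, 0], "twist": 0},
  {"dp": [0.576, 0.541, 0], "twist": 0},
  {"dp": [0.576, 0.541, 0], "twist": 0},
])

```text
time_s: 10.05
ee_pos: [0.5334, 0.0878, 0.2907]
eef_rot: [-3.14, -0.0, 1.901]
force: [0.6, -0.4, -2.0]
grip_width: 0.0195
grip_force: 25.0
```

Request:
step_arm([
  {"dp": [0.576, 0.541, 0], "twist": 0},
  {"dp": [0.576, 0.541, 0], "twist": 0},
  {"dp": [0, 0, 0], "twist": 0},
  {"dp": [0, 0, 0], "twist": 0},
])

```text
time_s: 10.45
ee_pos: [0.5588, 0.1444, 0.2905]
eef_rot: [-3.139, -0.0, 1.903]
force: [-0.8, 0.1, -1.6]
grip_width: 0.0198
grip_force: 25.0
```

Run:
```python
from h import *
o=ctrl.get_obs();print(o['time_s'],o['ee_pos'],o['eef_rot'],o['force'])
ps=[ctrl.camera(c) for c in('scene','side')]
e=o['ee_pos']
for c,(p,d) in zip(('scene','side'),ps):
    q=cloud(c,d).reshape(-1,3)
    for z0,z1 in((.14,.16),(.16,.19)):
        m=(np.hypot(q[:,0]-e[0],q[:,1]-e[1])<.045)&(q[:,2]>z0)&(q[:,2]<z1); s=q[m]
        f=cv2.minAreaRect((s[:,:2]*1000).astype(np.float32))
        from scipy.optimize import least_squares
        r=least_squares(lambda p:np.hypot(s[:,0]-p[0],s[:,1]-p[1])-.0235,e[:2],loss='soft_l1',f_scale=.001).x
        print(c,z0,len(s),r.round(4))
o=np.hstack([ps[0][0][40:200,280:420],ps[1][0][120:280,350:490]])
save('over.png',cv2.resize(o,None,fx=2.8,fy=2.8))
```

```text
10.45 [0.55881735 0.14435446 0.29050826] [-3.13942678e+00 -2.17078604e-04  1.90254854e+00] [-0.84748423  0.07969113 -1.60052389]
scene 0.14 75 [0.5602 0.1432]
scene 0.16 163 [0.5604 0.1435]
side 0.14 98 [0.5596 0.1424]
side 0.16 205 [0.5598 0.1424]
```

View pics/over.png

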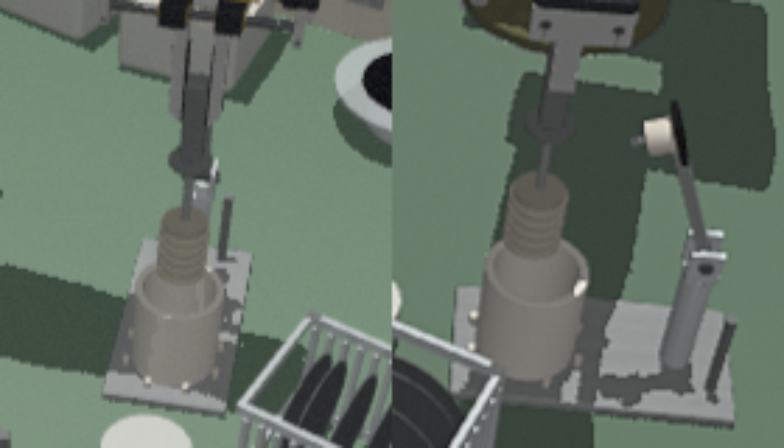

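The brush is over the beaker's mouth, about 7 mm toward the side away from the rinse arm. Descending.

Request:
step_arm([
  {"dp": [0, 0, 0.3], "twist": 0},
  {"dp": [0, 0, 0.4], "twist": 0},
  {"dp": [0, 0, 0.4], "twist": 0},
  {"dp": [0, 0, 0.4], "twist": 0},
  {"dp": [0, 0, 0.4], "twist": 0},
  {"dp": [0, 0, 0.4], "twist": 0},
  {"dp": [0, 0, 0.3], "twist": 0},
  {"dp": [0, 0, 0.2], "twist": 0},
  {"dp": [0, 0, 0.1], "twist": 0},
  {"dp": [0, 0, 0], "twist": 0},
  {"dp": [0, 0, 0], "twist": 0},
])

```text
time_s: 11.65
ee_pos: [0.5592, 0.1437, 0.1767]
eef_rot: [3.141, 0.0, 1.902]
force: [-0.9, -0.6, -1.3]
grip_width: 0.0201
grip_force: 25.0
```

Request:
step_arm([
  {"dp": [0, 0, 0.07], "twist": 0},
  {"dp": [0, 0, 0.06], "twist": 0},
  {"dp": [0, 0, 0], "twist": 0},
  {"dp": [0, 0, 0], "twist": 0},
])

```text
time_s: 12.05
ee_pos: [0.5589, 0.1437, 0.1709]
eef_rot: [-3.142, -0.0, 1.902]
force: [-0.3, 0.7, -1.4]
grip_width: 0.0199
grip_force: 25.0
```

Request:
step_arm([
  {"dp": [-0.1, 0, 0], "twist": 0},
  {"dp": [-0.1, 0, 0], "twist": 0},
  {"dp": [-0.08, 0, 0], "twist": 0},
  {"dp": [0, 0, 0], "twist": 0},
  {"dp": [0, 0, 0], "twist": 0},
  {"dp": [0, 0, 0], "twist": 0},
])

```text
time_s: 12.65
ee_pos: [0.5625, 0.1333, 0.171]
eef_rot: [3.142, -0.0, 1.902]
force: [-0.2, 1.8, -0.5]
grip_width: 0.0196
grip_force: 25.0
```

Run:
```python
from h import *
f=[]
for i in range(5): ctrl.camera('wrist'); o=ctrl.get_obs(); f.append(o['force'])
print(np.mean(f,0),np.std(f,0),o['ee_pos'])
```

```text
[-0.43985053  1.29665036 -0.29966013] [0.46261124 0.32438665 0.39763363] [0.56254675 0.13321273 0.17100942]
```

Light contact of about 1.3 N against the wall. First stroke up, then off the wall, down and press again.

Request:
step_arm([
  {"dp": [0, 0, -0.2], "twist": 0},
  {"dp": [0, 0, -0.2], "twist": 0},
  {"dp": [0, 0, -0.2], "twist": 0},
  {"dp": [0, 0, -0.2], "twist": 0},
  {"dp": [0, 0, -0.2], "twist": 0},
  {"dp": [0, 0, -0.2], "twist": 0},
  {"dp": [0, 0, -0.2], "twist": 0},
  {"dp": [0, 0, -0.2], "twist": 0},
  {"dp": [0, 0, 0], "twist": 0},
  {"dp": [0, 0, 0], "twist": 0},
  {"dp": [0, 0, 0], "twist": 0},
])

```text
time_s: 14.0
ee_pos: [0.5625, 0.1331, 0.2348]
eef_rot: [-3.141, -0.0, 1.902]
force: [-0.5, 0.0, -0.4]
grip_width: 0.0198
grip_force: 25.0
```

Run:
```python
from h import *
o=ctrl.get_obs();print(o['time_s'],o['ee_pos'],o['force'])
ps=[ctrl.camera(c) for c in('scene','side')]
o=np.hstack([ps[0][0][40:200,280:420],ps[1][0][120:280,350:490]])
save('stroke1.png',cv2.resize(o,None,fx=2.8,fy=2.8))
```

```text
14.0 [0.56250474 0.13310357 0.23475345] [-0.48872198  0.01768537 -0.37182043]
```

View pics/stroke1.png

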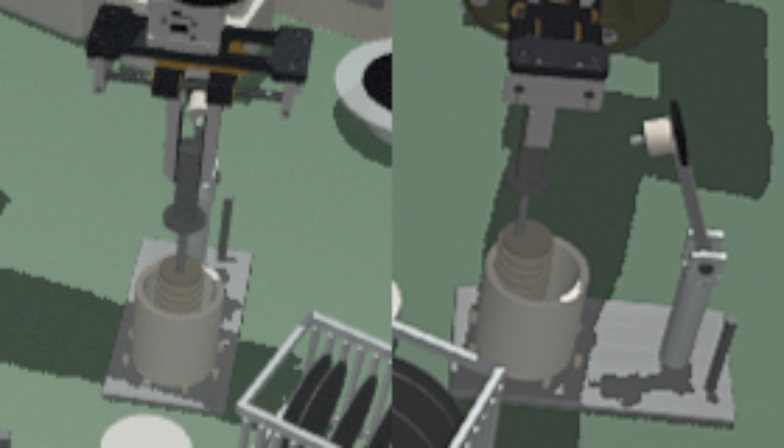

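Stroke 1 top: the bristle head (side view, crop px ~(525,250)) stands well above the rim. I'll check the brush height and the contact force.

Run:
```python
from h import *
f=[]
for i in range(6):
    p,d=ctrl.camera('side' if i%2 else 'scene'); o=ctrl.get_obs(); f.append(o['force'])
    if i<2:
        q=cloud('side' if i%2 else 'scene',d).reshape(-1,3); e=o['ee_pos']
        r=np.hypot(q[:,0]-e[0],q[:,1]-e[1])
        s=q[(r<.035)&(q[:,2]>.12)&(q[:,2]<.23)]
        for z in np.arange(.12,.23,.006):
            t=s[(s[:,2]>=z)&(s[:,2]<z+.006)]
            if len(t): print(round(z,3),len(t),np.ptp(t[:,:2],axis=0).round(3),t[:,:2].mean(0).round(4))
        t=q[(q[:,2]>.106)&(q[:,2]<.118)&(np.hypot(q[:,0]-.559,q[:,1]-.1505)<.055)&(np.hypot(q[:,0]-.559,q[:,1]-.1505)>.033)]
        print('rim',t.mean(0).round(4),t.min(0),t.max(0))
print(np.mean(f,0))
```

```text
0.12 18 [0.043 0.033] [0.5676 0.1221]
0.126 43 [0.046 0.033] [0.5704 0.1237]
0.132 15 [0.039 0.026] [0.569  0.1239]
0.138 48 [0.045 0.042] [0.5679 0.1252]
0.144 108 [0.043 0.043] [0.5646 0.1355]
0.15 17 [0.035 0.036] [0.5619 0.1337]
0.156 4 [0.003 0.005] [0.5665 0.1283]
0.162 5 [0.006 0.003] [0.5659 0.1286]
0.168 5 [0.006 0.005] [0.565  0.1297]
0.174 9 [0.007 0.012] [0.5653 0.1292]
0.18 3 [0.006 0.007] [0.5641 0.1313]
0.186 6 [0.005 0.003] [0.5667 0.1283]
0.192 3 [0.004 0.005] [0.5668 0.1279]
0.198 3 [0.006 0.001] [0.5676 0.126 ]
0.21 12 [0.034 0.027] [0.5681 0.1177]
0.216 84 [0.04  0.041] [0.5677 0.1257]
0.222 17 [0.021 0.016] [0.5679 0.1222]
0.228 5 [0.01  0.008] [0.5697 0.1241]
rim [0.564  0.136  0.1112] [0.51464969 0.10206284 0.10621984] [0.60300354 0.19288227 0.11796219]
0.12 25 [0.02  0.043] [0.5815 0.1435]
0.126 51 [0.025 0.047] [0.5785 0.1432]
0.132 17 [0.028 0.032] [0.5794 0.1482]
0.138 71 [0.039 0.047] [0.5756 0.1429]
0.144 163 [0.044 0.043] [0.5652 0.1408]
0.15 11 [0.028 0.028] [0.5649 0.1381]
0.156 6 [0.003 0.005] [0.5676 0.1334]
0.162 6 [0.006 0.006] [0.567  0.1329]
0.168 8 [0.007 0.008] [0.5669 0.133 ]
0.174 6 [0.005 0.006] [0.5677 0.1329]
0.18 5 [0.003 0.005] [0.5679 0.1335]
0.186 7 [0.007 0.007] [0.5683 0.1327]
0.192 6 [0.007 0.008] [0.568  0.1329]
0.198 1 [0. 0.] [0.5699 0.132 ]
0.21 19 [0.023 0.039] [0.5758 0.1317]
0.216 106 [0.038 0.039] [0.5712 0.1346]
0.222 17 [0.028 0.021] [0.5743 0.1337]
0.228 8 [0.008 0.016] [0.5742 0.1361]
rim [0.5697 0.1577 0.1103] [0.51381361 0.10753444 0.10606286] [0.60360765 0.19570039 0.11747256]
[-0.57006046  1.16608409 -0.69612428]
```

Bristle top is at 0.149 (middle ~7 mm above the rim), force ~1.2 N, beaker unmoved. Second stroke.

Request:
step_arm([
  {"dp": [0.13, 0, 0], "twist": 0},
  {"dp": [0.13, 0, 0], "twist": 0},
  {"dp": [0, 0, 0.25], "twist": 0},
  {"dp": [0, 0, 0.25], "twist": 0},
  {"dp": [0, 0, 0.25], "twist": 0},
  {"dp": [0, 0, 0.25], "twist": 0},
  {"dp": [0, 0, 0.25], "twist": 0},
  {"dp": [0, 0, 0.2], "twist": 0},
  {"dp": [0, 0, 0.1], "twist": 0},
  {"dp": [0, 0, 0.05], "twist": 0},
  {"dp": [0, 0, 0], "twist": 0},
  {"dp": [0, 0, 0], "twist": 0},
])

```text
time_s: 15.6
ee_pos: [0.5593, 0.143, 0.1713]
eef_rot: [3.141, 0.0, 1.902]
force: [-0.8, 0.5, -1.1]
grip_width: 0.0199
grip_force: 25.0
```

Request:
step_arm([
  {"dp": [-0.1, 0, 0], "twist": 0},
  {"dp": [-0.1, 0, 0], "twist": 0},
  {"dp": [-0.07, 0, 0], "twist": 0},
  {"dp": [0, 0, 0], "twist": 0},
  {"dp": [0, 0, 0], "twist": 0},
  {"dp": [0, 0, 0], "twist": 0},
])

```text
time_s: 16.2
ee_pos: [0.5627, 0.1329, 0.171]
eef_rot: [3.142, -0.0, 1.902]
force: [-0.2, 1.7, 0.5]
grip_width: 0.02
grip_force: 25.0
```

Request:
step_arm([
  {"dp": [0, 0, -0.2], "twist": 0},
  {"dp": [0, 0, -0.2], "twist": 0},
  {"dp": [0, 0, -0.2], "twist": 0},
  {"dp": [0, 0, -0.2], "twist": 0},
  {"dp": [0, 0, -0.2], "twist": 0},
  {"dp": [0, 0, -0.2], "twist": 0},
  {"dp": [0, 0, -0.2], "twist": 0},
  {"dp": [0, 0, -0.2], "twist": 0},
  {"dp": [0, 0, -0.03], "twist": 0},
  {"dp": [0, 0, 0], "twist": 0},
  {"dp": [0, 0, 0], "twist": 0},
  {"dp": [0, 0, 0], "twist": 0},
])

```text
time_s: 17.4
ee_pos: [0.5626, 0.1328, 0.2359]
eef_rot: [-3.141, -0.0, 1.902]
force: [-0.2, 0.9, 0.4]
grip_width: 0.0195
grip_force: 25.0
```

Request:
step_arm([
  {"dp": [0.13, 0, 0], "twist": 0},
  {"dp": [0.12, 0, 0], "twist": 0},
  {"dp": [0, 0, -0.4], "twist": 0},
  {"dp": [0, 0, -0.5], "twist": 0},
  {"dp": [0, 0, -0.5], "twist": 0},
  {"dp": [0, 0, 0], "twist": 0},
  {"dp": [-0.4, -0.38, 0], "twist": 0},
  {"dp": [-0.575, -0.542, 0], "twist": 0},
  {"dp": [-0.575, -0.542, 0], "twist": 0},
  {"dp": [-0.575, -0.542, 0], "twist": 0},
  {"dp": [-0.575, -0.542, 0], "twist": 0},
  {"dp": [-0.575, -0.542, 0], "twist": 0},
])

```text
time_s: 18.6
ee_pos: [0.4842, -0.0228, 0.2909]
eef_rot: [-3.14, -0.0, 1.902]
force: [0.7, -0.8, -1.5]
grip_width: 0.02
grip_force: 25.0
```

Request:
step_arm([
  {"dp": [-0.575, -0.542, 0], "twist": 0},
  {"dp": [-0.575, -0.542, 0], "twist": 0},
  {"dp": [-0.575, -0.542, 0], "twist": 0},
  {"dp": [-0.575, -0.542, 0], "twist": 0},
  {"dp": [-0.575, -0.542, 0], "twist": 0},
  {"dp": [-0.575, -0.542, 0], "twist": 0},
  {"dp": [-0.575, -0.542, 0], "twist": 0},
  {"dp": [-0.575, -0.542, 0], "twist": 0},
  {"dp": [0, 0, 0], "twist": 1},
  {"dp": [0, 0, 0], "twist": 1},
  {"dp": [0, 0, 0], "twist": 0.72},
  {"dp": [0, 0, 0], "twist": 0},
])

```text
time_s: 19.8
ee_pos: [0.3807, -0.2521, 0.291]
eef_rot: [-3.141, -0.001, 1.711]
force: [-0.7, 0.7, -0.9]
grip_width: 0.0198
grip_force: 25.0
```

Request:
step_arm([
  {"dp": [0, 0, 0], "twist": 0},
  {"dp": [0, 0, 0], "twist": 0},
])

```text
time_s: 20.0
ee_pos: [0.3809, -0.2521, 0.2918]
eef_rot: [-3.141, -0.0, 1.713]
force: [0.3, 0.6, -0.5]
grip_width: 0.0201
grip_force: 25.0
```

Request:
step_arm([
  {"dp": [-0.18, 0, 0], "twist": 0},
  {"dp": [0, 0, 0.5], "twist": 0},
  {"dp": [0, 0, 0.5], "twist": 0},
  {"dp": [0, 0, 0.5], "twist": 0},
  {"dp": [0, 0, 0.5], "twist": 0},
  {"dp": [0, 0, 0.45], "twist": 0},
  {"dp": [0, 0, 0], "twist": 0},
  {"dp": [0, 0, 0], "twist": 0},
  {"dp": [0, 0, 0], "twist": 0},
])

```text
time_s: 20.9
ee_pos: [0.3823, -0.2598, 0.1952]
eef_rot: [3.141, 0.001, 1.712]
force: [0.6, -0.7, -1.2]
grip_width: 0.0199
grip_force: 25.0
```

Request:
step_arm([
  {"dp": [0.015, 0.25, 0], "twist": 0},
  {"dp": [0, 0.35, 0], "twist": 0},
  {"dp": [0, 0.35, 0], "twist": 0},
  {"dp": [0, 0.35, 0], "twist": 0},
  {"dp": [0, 0.35, 0], "twist": 0},
  {"dp": [0, 0.35, 0], "twist": 0},
  {"dp": [0, 0.275, 0], "twist": 0},
  {"dp": [0, 0, 0], "twist": 0},
  {"dp": [0, 0, 0], "twist": 0},
  {"dp": [0, 0, 0], "twist": 0},
])

```text
time_s: 21.9
ee_pos: [0.4716, -0.2461, 0.1942]
eef_rot: [-3.141, 0.0, 1.712]
force: [-0.6, -0.5, -0.5]
grip_width: 0.0195
grip_force: 25.0
```

Run:
```python
from h import *
o=ctrl.get_obs();print(o['time_s'],o['ee_pos'],o['force'])
ps=[ctrl.camera(c) for c in('scene','side')]
o=np.hstack([ps[0][0][170:310,180:320],ps[1][0][90:230,220:360]])
save('seat.png',cv2.resize(o,None,fx=2.8,fy=2.8))
```

```text
21.9 [ 0.47162312 -0.24606716  0.19417718] [-0.61552059 -0.54918617 -0.51691394]
```

View pics/seat.png

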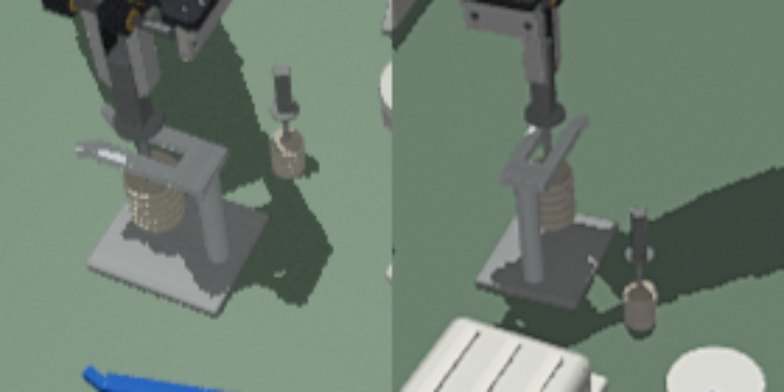

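The stem is between the prongs with the collar above them (left view px ~(135,120)). Lowering it onto the fork.

Request:
step_arm([
  {"dp": [0, 0, 0.2], "twist": 0},
  {"dp": [0, 0, 0.2], "twist": 0},
  {"dp": [0, 0, 0.15], "twist": 0},
  {"dp": [0, 0, 0.08], "twist": 0},
  {"dp": [0, 0, 0.05], "twist": 0},
  {"dp": [0, 0, 0], "twist": 0},
  {"dp": [0, 0, 0], "twist": 0},
  {"dp": [0, 0, 0], "twist": 0},
])

```text
time_s: 22.8
ee_pos: [0.4721, -0.246, 0.1672]
eef_rot: [3.141, 0.0, 1.712]
force: [0.4, -0.4, -1.9]
grip_width: 0.0197
grip_force: 25.0
```

Request:
step_arm([
  {"dp": [0, 0, 0.03], "twist": 0},
  {"dp": [0, 0, 0], "twist": 0},
  {"dp": [0, 0, 0], "twist": 0},
], squeeze=8)

```text
time_s: 23.1
ee_pos: [0.4721, -0.246, 0.166]
eef_rot: [3.141, 0.0, 1.712]
force: [-0.1, -0.2, 1.7]
grip_width: 0.0199
grip_force: 8.0
```

Request:
step_arm([
  {"dp": [0, 0, 0], "twist": 0},
  {"dp": [0, 0, 0], "twist": 0},
  {"dp": [0, 0, 0], "twist": 0},
  {"dp": [0, 0, 0], "twist": 0},
  {"dp": [0, 0, 0], "twist": 0},
  {"dp": [0, 0, 0], "twist": 0},
  {"dp": [0, 0, 0], "twist": 0},
  {"dp": [0, 0, 0], "twist": 0},
], gripper=0.6)

```text
time_s: 23.9
ee_pos: [0.472, -0.246, 0.1658]
eef_rot: [3.142, -0.0, 1.712]
force: [-0.5, -0.1, -0.3]
grip_width: 0.075
grip_force: 0.0
```

Request:
step_arm([
  {"dp": [0, 0, -0.2], "twist": 0},
  {"dp": [0, 0, -0.5], "twist": 0},
  {"dp": [0, 0, -0.7], "twist": 0},
  {"dp": [0, 0, -0.8], "twist": 0},
  {"dp": [0, 0, -0.8], "twist": 0},
  {"dp": [0, 0, -0.8], "twist": 0},
  {"dp": [0, 0, -0.8], "twist": 0},
  {"dp": [0, 0, -0.2], "twist": 0},
  {"dp": [0, 0, 0], "twist": 0},
  {"dp": [0, 0, 0], "twist": 0},
])

```text
time_s: 24.9
ee_pos: [0.4717, -0.2459, 0.3564]
eef_rot: [-3.14, -0.001, 1.712]
force: [-1.3, 0.1, -0.3]
grip_width: 0.0751
grip_force: 0.0
```

```bash
python3 - <<'E'
from h import *
o=ctrl.get_obs();print(o['time_s'],o['ee_pos'],o['eef_rot'],o['force'],o['qpos'])
for c in('scene','side'):
    p,d=ctrl.camera(c); np.savez('/tmp/'+c,p=p,d=d)
E
python3 fit.py
```

```text
24.9 [ 0.47173317 -0.24585801  0.3564362 ] [-3.14015245e+00 -1.07156249e-03  1.71199604e+00] [-1.2660084   0.07828289 -0.25744271] [-5.49254006e-01  1.94803459e-01  1.25147582e+00 -9.18481455e-05
  1.69710617e+00 -6.90465977e-01]
scene rackfoot 1255 [ 488.7 -247.3] [132.3 110.5] 9.84 z 0.0113
scene forktop 544 [ 480.6 -246.6] [117.5  51.1] 8.23 z 0.1442
scene handle 210 [ 478.7 -251.9] [25.3 14.6] 48.16 z 0.1924
scene handletop 74 [ 474.7 -249. ] [19.2 19.1] 9.39 z 0.2298
scene base 1094 [538.1 205.6] [130.1 254.3] 18.87 z 0.0113
scene beaker rim [0.5586 0.1488] 1.9334478956845232e-05 247 0.11067433138704075
scene arm 307 [0.548 0.291 0.295] [0.499 0.2   0.16 ]
160 [[0.502, 0.259], [0.519, 0.266], [0.529, 0.283]]
180 [[0.513, 0.254], [0.519, 0.258], [0.527, 0.262]]
200 [[0.515, 0.246], [0.522, 0.252], [0.529, 0.259]]
220 [[0.517, 0.243], [0.528, 0.246], [0.532, 0.252]]
240 [[0.514, 0.207], [0.538, 0.22], [0.543, 0.245]]
260 [[0.514, 0.204], [0.539, 0.215], [0.546, 0.24]]
280 [[0.516, 0.214], [0.532, 0.226], [0.544, 0.235]]
side rackfoot 742 [ 489.7 -243.8] [135.7 110.4] 8.0 z 0.0104

[... 831 characters left out ...]
20.6  51.1] 8.23 z 0.1439
both handle 383 [ 476.6 -247.2] [26.5 24.3] 9.99 z 0.1923
both handletop 112 [ 474.5 -247.3] [24.4 22.3] 6.52 z 0.2295
both base 3425 [539.7 206.1] [134.2 254.2] 18.86 z 0.0109
both beaker rim [0.5592 0.1501] 6.866994026402517e-05 557 0.11053141172479797
both arm 713 [0.549 0.295 0.295] [0.499 0.2   0.16 ]
160 [[0.502, 0.26], [0.523, 0.272], [0.532, 0.291]]
180 [[0.512, 0.255], [0.525, 0.262], [0.529, 0.271]]
200 [[0.515, 0.248], [0.527, 0.256], [0.531, 0.265]]
220 [[0.518, 0.243], [0.53, 0.25], [0.533, 0.258]]
240 [[0.524, 0.21], [0.534, 0.243], [0.543, 0.251]]
260 [[0.515, 0.205], [0.542, 0.221], [0.547, 0.245]]
280 [[0.516, 0.214], [0.535, 0.227], [0.547, 0.239]]
```

The brush hangs in its fork as before (handle top within ~1 mm of where it was), and the beaker is unmoved. Next I'll shut the gripper, turn, and go behind the raised rinse arm.

Request:
step_arm([
  {"dp": [0, 0, 0], "twist": -0.68},
  {"dp": [0, 0, 0], "twist": -0.68},
  {"dp": [0, 0, 0], "twist": -0.68},
  {"dp": [0, 0, 0], "twist": -0.68},
  {"dp": [0.774, 0.35, 0], "twist": 0},
  {"dp": [0.774, 0.35, 0], "twist": 0},
  {"dp": [0.774, 0.35, 0], "twist": 0},
  {"dp": [0.774, 0.35, 0], "twist": 0},
  {"dp": [0.774, 0.35, 0], "twist": 0},
  {"dp": [0.774, 0.35, 0], "twist": 0},
  {"dp": [0.774, 0.35, 0], "twist": 0},
  {"dp": [0.774, 0.35, 0], "twist": 0},
], gripper=-1, squeeze=10)

```text
time_s: 26.2
ee_pos: [0.4971, 0.0261, 0.3568]
eef_rot: [-3.14, -0.001, 1.902]
force: [-0.3, -1.1, 0.3]
grip_width: -0.0001
grip_force: 0.0
```

Request:
step_arm([
  {"dp": [0.774, 0.35, 0], "twist": 0},
  {"dp": [0.774, 0.35, 0], "twist": 0},
  {"dp": [0.774, 0.35, 0], "twist": 0},
  {"dp": [0.774, 0.35, 0], "twist": 0},
  {"dp": [0.774, 0.35, 0], "twist": 0},
  {"dp": [0.774, 0.35, 0], "twist": 0},
  {"dp": [0.774, 0.35, 0], "twist": 0},
  {"dp": [0, 0, 0], "twist": 0},
  {"dp": [0, 0, 0], "twist": 0},
  {"dp": [0, 0, 0], "twist": 0},
])

```text
time_s: 27.2
ee_pos: [0.5196, 0.2607, 0.3574]
eef_rot: [-3.141, 0.0, 1.901]
force: [-0.2, -0.0, -0.2]
grip_width: 0.0004
grip_force: 0.0
```

Run:
```python
from h import *
o=ctrl.get_obs();print(o['time_s'],o['ee_pos'],o['eef_rot'],o['grip_width'],o['qpos'])
P=np.array([.5142,.2784,.148]); a=np.radians(18.9); U=np.array([np.sin(a),-np.cos(a)]); X=np.array([np.cos(a),np.sin(a)])
e=o['ee_pos']; print('tcp u,x,z',(e[:2]-P[:2])@U,(e[:2]-P[:2])@X,e[2])
for c in('scene','side'):
    p,d=ctrl.camera(c); q=cloud(c,d).reshape(-1,3); r=ctrl.cut_out(c,'rinse_arm')
    if r and r[0]['conf']>.3:
        m=r[0]['pixels'].ravel()&~np.isnan(q[:,0]); s=q[m]; u=(s[:,:2]-P[:2])@U; x=(s[:,:2]-P[:2])@X
        for z in np.arange(.16,.3,.015):
            k=(s[:,2]>=z)&(s[:,2]<z+.015)
            if k.sum()>2: print(c,round(z,3),k.sum(),'u',np.percentile(u[k],[5,50,95]).round(3),'x',np.percentile(x[k],[5,50,95]).round(3))
```

```text
27.2 [0.51957856 0.26071584 0.35741184] [-3.14100381e+00  1.96114091e-04  1.90120892e+00] 0.00038157385214867103 [ 4.02149799e-01  3.16227879e-01  1.09888783e+00 -1.55296570e-04
  1.72707833e+00  7.17131431e-02]
tcp u,x,z 0.018472935363457513 -0.0006396315141728899 0.35741184376641544
scene 0.16 19 u [0.009 0.012 0.015] x [-0.008  0.001  0.007]
scene 0.175 16 u [0.015 0.018 0.02 ] x [-0.008 -0.002  0.006]
scene 0.19 22 u [0.02  0.024 0.027] x [-0.008  0.     0.006]
scene 0.205 18 u [0.027 0.029 0.032] x [-0.009 -0.002  0.005]
scene 0.22 16 u [0.031 0.035 0.038] x [-0.006  0.002  0.005]
scene 0.25 20 u [0.04  0.066 0.078] x [-0.019  0.001  0.014]
scene 0.265 84 u [0.046 0.068 0.077] x [-0.015  0.001  0.015]
scene 0.28 90 u [0.049 0.054 0.069] x [-0.014  0.     0.014]
scene 0.295 4 u [0.052 0.054 0.055] x [-0.016 -0.013 -0.009]
side 0.16 23 u [0.    0.007 0.012] x [0.003 0.007 0.009]
side 0.175 24 u [0.006 0.012 0.018] x [0.001 0.006 0.01 ]
side 0.19 23 u [0.014 0.017 0.023] x [0.004 0.007 0.01 ]
side 0.205 24 u [0.018 0.023 0.029] x [0.004 0.007 0.01 ]
side 0.22 24 u [0.023 0.029 0.034] x [0.005 0.007 0.008]
side 0.235 17 u [0.03  0.034 0.039] x [0.005 0.007 0.01 ]
side 0.25 27 u [0.036 0.043 0.076] x [0.    0.009 0.017]
side 0.265 109 u [0.04  0.057 0.071] x [-0.001  0.011  0.017]
side 0.28 80 u [0.047 0.052 0.063] x [-0.011  0.003  0.017]
```

The arm lies in the expected plane at about 70°. I'll descend behind the pad, then push along its arc.

Request:
step_arm([
  {"dp": [0, 0, 0.5], "twist": 0},
  {"dp": [0, 0, 0.6], "twist": 0},
  {"dp": [0, 0, 0.6], "twist": 0},
  {"dp": [0, 0, 0.4], "twist": 0},
  {"dp": [0, 0, 0], "twist": 0},
  {"dp": [-0.2, 0, 0], "twist": 0},
  {"dp": [-0.2, 0, 0], "twist": 0},
  {"dp": [-0.245, 0, 0.075], "twist": 0},
  {"dp": [-0.245, 0, 0.075], "twist": 0},
  {"dp": [0, 0, 0], "twist": 0},
])

```text
time_s: 28.4
ee_pos: [0.5317, 0.2263, 0.2677]
eef_rot: [3.141, 0.0, 1.9]
force: [-0.0, -0.4, 1.2]
grip_width: 0.0006
grip_force: 0.4
```

Request:
step_arm([
  {"dp": [-0.25, 0, 0.16], "twist": 0},
  {"dp": [-0.25, 0, 0.16], "twist": 0},
  {"dp": [-0.22, 0, 0.2], "twist": 0},
  {"dp": [-0.22, 0, 0.2], "twist": 0},
  {"dp": [-0.18, 0, 0.235], "twist": 0},
  {"dp": [-0.18, 0, 0.235], "twist": 0},
  {"dp": [0, 0, 0], "twist": 0},
  {"dp": [0, 0, 0], "twist": 0},
])

```text
time_s: 29.2
ee_pos: [0.5478, 0.1788, 0.2199]
eef_rot: [-3.141, -0.0, 1.902]
force: [-0.3, 0.9, 0.4]
grip_width: 0.0002
grip_force: 0.0
```

Run:
```python
from h import *
o=ctrl.get_obs();print(o['time_s'],o['ee_pos'],o['force'])
P=np.array([.5142,.2784,.148]); a=np.radians(18.9); U=np.array([np.sin(a),-np.cos(a)]); X=np.array([np.cos(a),np.sin(a)])
e=o['ee_pos']; print('tcp u,x,z',(e[:2]-P[:2])@U,(e[:2]-P[:2])@X,e[2])
ps=[ctrl.camera(c) for c in('scene','side')]
o=np.hstack([ps[0][0][40:200,280:420],ps[1][0][120:280,350:490]])
save('push.png',cv2.resize(o,None,fx=2.8,fy=2.8))
```

```text
29.2 [0.5478373  0.17883747 0.21986767] [-0.26075003  0.92193229  0.38317696]
tcp u,x,z 0.10509035586852516 -0.00042628135200557804 0.21986767284495207
```

View pics/push.png

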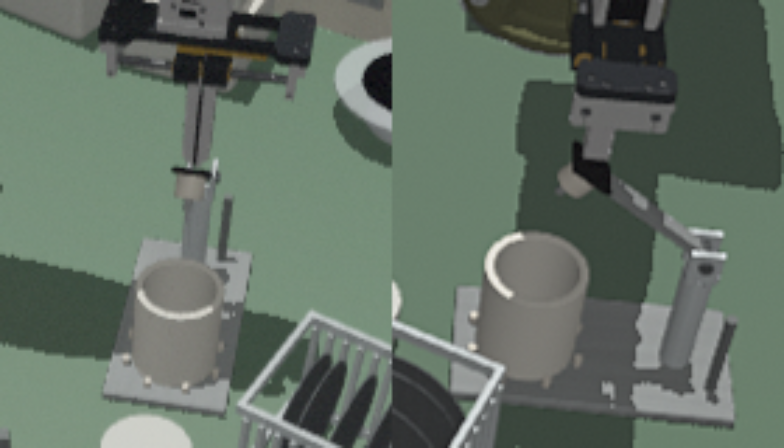

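The arm is about half way down with the fingertip on the pad (side view, crop px ~(590,165)). Continuing along the arc.

Request:
step_arm([
  {"dp": [-0.137, 0, 0.26], "twist": 0},
  {"dp": [-0.137, 0, 0.26], "twist": 0},
  {"dp": [-0.087, 0, 0.28], "twist": 0},
  {"dp": [-0.087, 0, 0.28], "twist": 0},
  {"dp": [-0.04, 0, 0.24], "twist": 0},
  {"dp": [-0.04, 0, 0.2], "twist": 0},
  {"dp": [0, 0, 0], "twist": 0},
  {"dp": [0, 0, 0], "twist": 0},
])

```text
time_s: 30.1
ee_pos: [0.555, 0.1588, 0.1594]
eef_rot: [3.142, -0.0, 1.902]
force: [0.3, 0.1, -0.5]
grip_width: 0.0006
grip_force: 0.0
```

Request:
step_arm([
  {"dp": [0, 0, 0.06], "twist": 0},
  {"dp": [0, 0, 0], "twist": 0},
  {"dp": [0, 0, 0], "twist": 0},
])

```text
time_s: 30.4
ee_pos: [0.555, 0.1588, 0.1572]
eef_rot: [3.141, -0.0, 1.902]
force: [-0.7, 0.2, 0.4]
grip_width: 0.0004
grip_force: 0.0
```

Request:
step_arm([
  {"dp": [0, 0, 0.05], "twist": 0},
  {"dp": [0, 0, 0], "twist": 0},
  {"dp": [0, 0, 0], "twist": 0},
])

```text
time_s: 30.7
ee_pos: [0.5549, 0.1587, 0.1549]
eef_rot: [-3.142, -0.0, 1.902]
force: [-0.2, 0.8, 0.4]
grip_width: 0.0005
grip_force: 0.0
```

Request:
step_arm([
  {"dp": [0, 0, 0.03], "twist": 0},
  {"dp": [0, 0, 0], "twist": 0},
  {"dp": [0, 0, 0], "twist": 0},
])

```text
time_s: 31.0
ee_pos: [0.5549, 0.1586, 0.1537]
eef_rot: [-3.142, -0.0, 1.902]
force: [-0.6, -0.0, 0.0]
grip_width: 0.0005
grip_force: 0.0
```

Request:
step_arm([
  {"dp": [0, 0, 0.02], "twist": 0},
  {"dp": [0, 0, 0], "twist": 0},
  {"dp": [0, 0, 0], "twist": 0},
])

```text
time_s: 31.3
ee_pos: [0.5549, 0.1587, 0.1529]
eef_rot: [-3.142, -0.0, 1.902]
force: [-0.5, -0.1, 0.7]
grip_width: 0.0003
grip_force: 0.1
```

Request:
step_arm([
  {"dp": [0, 0, 0.02], "twist": 0},
  {"dp": [0, 0, 0], "twist": 0},
  {"dp": [0, 0, 0], "twist": 0},
])

```text
time_s: 31.6
ee_pos: [0.5549, 0.1587, 0.1521]
eef_rot: [-3.142, -0.0, 1.902]
force: [0.4, -0.5, 0.8]
grip_width: 0.0008
grip_force: 0.1
```

Request:
step_arm([
  {"dp": [0, 0, 0.02], "twist": 0},
  {"dp": [0, 0, 0], "twist": 0},
  {"dp": [0, 0, 0], "twist": 0},
])

```text
time_s: 31.9
ee_pos: [0.5549, 0.1586, 0.1513]
eef_rot: [-3.142, -0.0, 1.902]
force: [-0.1, -0.9, 0.9]
grip_width: 0.0005
grip_force: 0.1
```

Run:
```python
from h import *
f=[];ps=[]
for i in range(8):
    ps.append(ctrl.camera(('scene','side')[i%2])); f.append(ctrl.get_obs()['force'])
print(np.mean(f,0))
P=np.array([.5142,.2784,.148]); a=np.radians(18.9); U=np.array([np.sin(a),-np.cos(a)]); X=np.array([np.cos(a),np.sin(a)])
for c,(p,d) in zip(('scene','side'),ps):
    q=cloud(c,d).reshape(-1,3); u=(q[:,:2]-P[:2])@U; x=(q[:,:2]-P[:2])@X
    for k in range(20,160,15):
        m=(abs(x)<.006)&(u>k/1e3)&(u<k/1e3+.015)&(q[:,2]>.118)&(q[:,2]<.19)
        if m.sum(): print(c,k,m.sum(),np.percentile(q[m,2],[10,50,90]).round(4))
o=np.hstack([ps[0][0][40:200,280:420],ps[1][0][120:280,350:490]])
save('down.png',cv2.resize(o,None,fx=2.8,fy=2.8))
```

```text
[ 0.42361269 -0.0932175   0.02125037]
scene 125 22 [0.1739 0.1814 0.1888]
scene 140 49 [0.1505 0.1641 0.1775]
scene 155 1 [0.1781 0.1781 0.1781]
side 20 22 [0.1518 0.1572 0.1594]
side 35 25 [0.1514 0.1583 0.1606]
side 50 25 [0.1588 0.1613 0.1631]
side 65 27 [0.1573 0.1643 0.1663]
side 80 27 [0.1595 0.1659 0.1681]
side 95 25 [0.165  0.1683 0.1709]
side 110 14 [0.1593 0.1713 0.1727]
side 125 13 [0.1433 0.1753 0.1776]
side 140 21 [0.1475 0.1753 0.1773]
```

View pics/down.png

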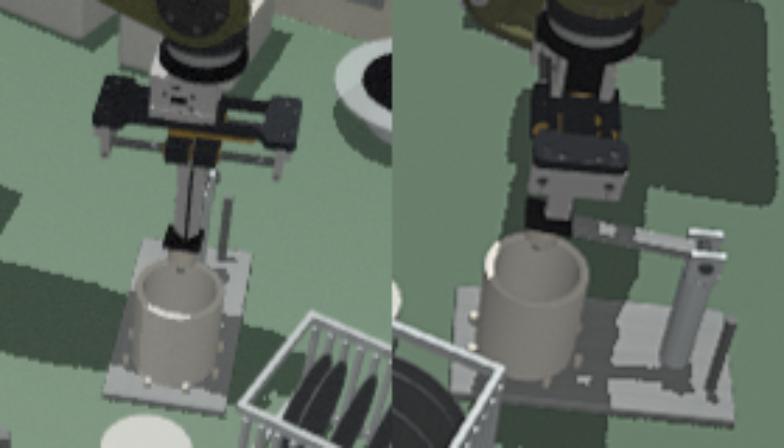

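The bar still seems to stand at about 9° although the fingertip is lower than expected. I'll measure that numerically before moving on.

Run:
```python
from h import *
P=np.array([.5142,.2784,.148]); a=np.radians(18.9); U=np.array([np.sin(a),-np.cos(a)]); X=np.array([np.cos(a),np.sin(a)])
print(ctrl.get_obs()['ee_pos'])
for c in('scene','side'):
    p,d=ctrl.camera(c); q=cloud(c,d).reshape(-1,3); u=(q[:,:2]-P[:2])@U*1e3; x=(q[:,:2]-P[:2])@X*1e3; g=p.reshape(-1,3).max(1)
    m=(abs(x)<25)&(u>100)&(u<165)&(q[:,2]>.118)&(q[:,2]<.21)
    idx=np.where(m)[0]; 
    T=np.stack([idx//640,idx%640,u[m],x[m],q[m,2]*1e3,g[m]],1).astype(int)
    rows=np.unique(T[:,0])
    for r in rows:
        t=T[T[:,0]==r]; print(c,r,' '.join('%d:%d,%d,%d,%d'%tuple(k[1:]) for k in t[::3]))
```

```text
[0.55490206 0.15866464 0.15134327]
scene 114 347:129,1,208,29
scene 115 343:137,-8,209,110 346:135,0,208,85 352:118,13,197,103
scene 116 342:136,-11,204,125 345:136,-3,206,108 348:136,4,207,109 351:134,12,207,120
scene 117 342:137,-10,202,123 345:137,-2,203,109 348:134,4,202,111 351:137,12,206,105
scene 118 342:140,-10,201,118 345:135,-2,198,109 348:137,5,201,110 351:135,13,201,104
scene 119 342:136,-10,194,118 346:135,0,195,52 349:138,8,199,108
scene 120 340:114,-17,171,72 343:134,-7,190,108 346:135,0,192,46 349:139,8,197,109
scene 121 340:121,-16,174,16 343:136,-7,188,109 346:135,0,188,45 349:133,8,188,108
scene 122 340:125,-16,174,16 343:136,-7,185,100 346:136,0,186,29 349:138,9,189,110 352:114,15,171,29
scene 123 339:129,-18,173,44 342:129,-10,175,23 345:137,-1,183,101 348:139,6,186,109 351:120,13,172,25
scene 124 339:133,-17,173,23 342:131,-9,173,15 345:136,-1,179,78 348:137,6,181,94 351:125,13,172,27
scene 125 339:141,-16,177,24 342:140,-8,177,16 345:136,-1,175,36 348:134,6,175,18 351:131,14,174,21
scene 126 338:144,-18,176,55 341:142,-10,175,23 344:141,-2,176,20 347:140,4,176,
[... 2369 characters left out ...]
,23 413:114,14,174,16 416:106,7,168,88 419:100,7,169,87
side 203 397:148,0,151,102 400:143,8,161,119 403:137,17,171,101 406:130,17,171,78 409:123,13,169,27 412:116,13,170,18 415:108,8,166,89 418:101,5,164,85
side 204 397:149,4,153,114 400:142,9,158,114 403:136,13,164,124 406:129,13,164,117 409:123,18,170,79 412:116,15,168,34 415:108,7,161,82 418:101,7,162,79
side 205 398:146,6,152,110 401:140,13,159,117 404:133,14,161,120 407:126,9,157,117 413:114,19,169,54
side 206 398:146,7,149,121 401:139,12,155,119 404:133,13,157,118 407:125,7,152,111
side 207 399:143,10,150,116 402:137,12,152,120 405:130,13,154,116
side 208 400:140,0,137,93 403:134,12,150,115 406:127,6,145,118
side 209 400:140,2,135,117
```

Request:
step_arm([
  {"dp": [0, 0, 0.1], "twist": 0},
  {"dp": [0, 0, 0.1], "twist": 0},
  {"dp": [0, 0, 0], "twist": 0},
  {"dp": [0, 0, 0], "twist": 0},
])

```text
time_s: 32.8
ee_pos: [0.5548, 0.1586, 0.1431]
eef_rot: [-3.141, -0.0, 1.902]
force: [0.1, -0.2, 0.8]
grip_width: 0.0005
grip_force: 0.0
```

```bash
cat > ang.py <<'E'
from h import *
P=np.array([.5142,.2784,.148]); a=np.radians(18.9); U=np.array([np.sin(a),-np.cos(a)]); X=np.array([np.cos(a),np.sin(a)])
o=ctrl.get_obs();print(o['time_s'],o['ee_pos'],o['force'])
for c in('scene','side'):
    p,d=ctrl.camera(c); q=cloud(c,d).reshape(-1,3); u=(q[:,:2]-P[:2])@U*1e3; x=(q[:,:2]-P[:2])@X*1e3; g=p.reshape(-1,3).max(1); z=q[:,2]*1e3
    m=(abs(x)<20)&(u>112)&(u<158)&(z>118)&(z<210)&(g<30); print(c,'pad',m.sum(),np.median(z[m]))
    m=(abs(x)<6)&(u>25)&(u<112)&(z>135)&(z<210)
    if m.sum()>20:
        k=np.polyfit(u[m],z[m],1); r=z[m]-np.polyval(k,u[m]); mm=r>-3; k=np.polyfit(u[m][mm],z[m][mm],1); print(c,'bar slope deg',np.degrees(np.arctan(k[0])),'top at 0:',k[1])
    m=(np.hypot(q[:,0]-.559,q[:,1]-.1505)<.055)&(z>104)&(z<117); print('rim',q[m].min(0)[:2].round(3),q[m].max(0)[:2].round(3))
E
python3 ang.py
```

```text
32.8 [0.55482712 0.15864554 0.14314809] [ 0.06387099 -0.15663748  0.77579756]
scene pad 74 167.1068564762574
rim [0.514 0.104] [0.602 0.195]
side pad 117 166.56230182208154
side bar slope deg 5.563529791362401 top at 0: 151.88546924742698
rim [0.514 0.107] [0.606 0.196]
```

The pad follows the fingers (angle now 5.6°), so the shut fingertips simply end about 24 mm above the TCP. Continuing down gently.

Request:
step_arm([
  {"dp": [0, 0, 0.1], "twist": 0},
  {"dp": [0, 0, 0.1], "twist": 0},
  {"dp": [0, 0, 0.03], "twist": 0},
  {"dp": [0, 0, 0], "twist": 0},
  {"dp": [0, 0, 0], "twist": 0},
])

```text
time_s: 33.4
ee_pos: [0.5549, 0.1587, 0.1341]
eef_rot: [-3.141, -0.0, 1.902]
force: [-0.7, 0.0, 0.2]
grip_width: 0.0005
grip_force: 0.0
```

Request:
step_arm([
  {"dp": [0, 0, 0.03], "twist": 0},
  {"dp": [0, 0, 0.03], "twist": 0},
  {"dp": [0, 0, 0], "twist": 0},
  {"dp": [0, 0, 0], "twist": 0},
])

```text
time_s: 33.8
ee_pos: [0.5549, 0.1587, 0.1317]
eef_rot: [-3.141, -0.0, 1.902]
force: [-0.4, 0.1, -0.6]
grip_width: 0.0005
grip_force: 0.0
```

```bash
python3 ang.py
```

```text
33.8 [0.55486549 0.1586674  0.13170377] [-0.3727521   0.12905951 -0.578781  ]
scene pad 74 155.79015587451318
rim [0.515 0.102] [0.603 0.194]
side pad 109 155.34449471737554
side bar slope deg 1.1179292073446916 top at 0: 151.5508926086643
rim [0.523 0.106] [0.605 0.196]
```

Request:
step_arm([
  {"dp": [0, 0, 0.02], "twist": 0},
  {"dp": [0, 0, 0.02], "twist": 0},
  {"dp": [0, 0, 0], "twist": 0},
  {"dp": [0, 0, 0], "twist": 0},
])

```text
time_s: 34.3
ee_pos: [0.5549, 0.1587, 0.1301]
eef_rot: [-3.141, -0.0, 1.902]
force: [-1.0, -0.4, -0.2]
grip_width: 0.0006
grip_force: 0.0
```

Request:
step_arm([
  {"dp": [0, 0, 0.02], "twist": 0},
  {"dp": [0, 0, 0], "twist": 0},
  {"dp": [0, 0, 0], "twist": 0},
])

```text
time_s: 34.6
ee_pos: [0.5549, 0.1587, 0.1293]
eef_rot: [-3.141, -0.0, 1.902]
force: [-0.1, -0.2, -0.2]
grip_width: 0.0006
grip_force: 0.0
```

Request:
step_arm([
  {"dp": [0, 0, 0.015], "twist": 0},
  {"dp": [0, 0, 0], "twist": 0},
  {"dp": [0, 0, 0], "twist": 0},
])

```text
time_s: 34.9
ee_pos: [0.555, 0.1587, 0.129]
eef_rot: [3.141, 0.0, 1.902]
force: [-0.4, -0.7, 4.2]
grip_width: 0.0004
grip_force: 1.7
```

Request:
step_arm([
  {"dp": [0, 0, 0.015], "twist": 0},
  {"dp": [0, 0, 0], "twist": 0},
  {"dp": [0, 0, 0], "twist": 0},
])

```text
time_s: 35.2
ee_pos: [0.555, 0.1587, 0.1288]
eef_rot: [3.141, 0.0, 1.902]
force: [-2.8, -1.2, 8.0]
grip_width: 0.0008
grip_force: 4.1
```

Request:
step_arm([
  {"dp": [0, 0, -0.1], "twist": 0},
  {"dp": [0, 0, -0.4], "twist": 0},
  {"dp": [0, 0, -0.8], "twist": 0},
  {"dp": [0, 0, -0.9], "twist": 0},
  {"dp": [0, 0, -0.9], "twist": 0},
  {"dp": [0, 0, -0.6], "twist": 0},
  {"dp": [0, 0, 0], "twist": 0},
  {"dp": [0, 0, 0], "twist": 0},
])

```text
time_s: 36.0
ee_pos: [0.5548, 0.1586, 0.2756]
eef_rot: [-3.141, -0.0, 1.902]
force: [0.7, -0.6, 0.0]
grip_width: 0.0005
grip_force: 0.0
```

```bash
python3 ang.py
python3 - <<'E'
from h import *
ps=[ctrl.camera(c) for c in('scene','side')]
o=np.hstack([cv2.resize(ps[0][0][50:310,180:460],(400,371)),cv2.resize(ps[1][0][90:350,170:450],(400,371))])
save('final.png',o)
E
```

```text
36.0 [0.55482294 0.15864061 0.27555614] [ 0.65495029 -0.59288887  0.0300077 ]
scene pad 109 153.62305712892143
scene bar slope deg -1.0075902416292768 top at 0: 153.90513046414685
rim [0.514 0.103] [0.603 0.195]
side pad 166 152.44807853891052
side bar slope deg 0.33363777054264576 top at 0: 151.3441358371077
rim [0.522 0.107] [0.604 0.196]
```

View pics/final.png

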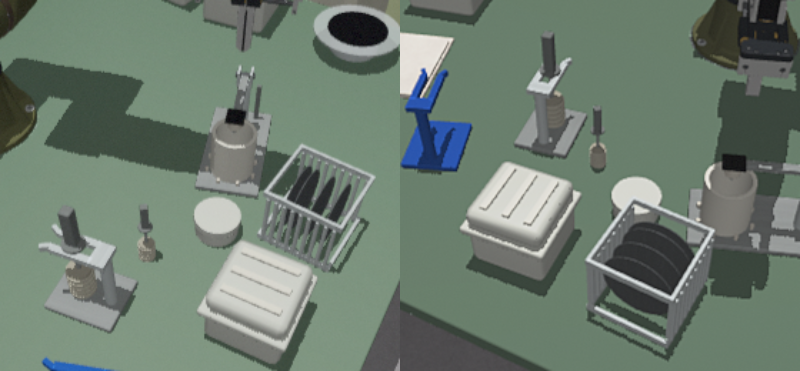

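The rinse arm is level over the beaker (pad at left px ~(235,117)), the brush hangs in its fork (~(70,235)), and the beaker and bystanders are in place. Handing in.

```bash
python3 -c "
from station import ctrl
print(ctrl.hand_in())"
```

```text
the job is handed in; nothing more can be done
None
```

The job is handed in: I scrubbed the beaker with two full light strokes, hung the brush back in its fork and let go, then pushed the rinse arm down to its stop; the beaker and bystanders showed no movement in the last camera check.

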